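# Clip the circuit board into the sprung board holder

## Robot

A 7-joint arm with a two-finger parallel gripper is mounted at the origin on the work surface. World frame = base frame: x ahead of the robot, y to its left, z up, the work surface at z = 0. Lengths are in m, angles in rad, forces in N, time in s.
With the tool pointing down it reaches from about 0.425 to 0.975 m from the base axis. Payload 16.7 kg.
Tool frame: the origin (TCP) lies at the very end of the fingers, on their centre line; the grasp point (between the pads) lies 19 mm behind it; z points along the fingers, y is the direction in which the jaws open and shut (so a half turn about z gives the same grasp; the last joint's range is limited). The gripper opens to 85 mm and grips with 20 to 120 N. Pads are 22 mm wide; open, the fingers measure 114 mm over their backs; the gripper's body (76 mm by 85 mm) begins 54 mm behind the grasp point. The pads swing forward as they close: fully open they stand 13 mm farther back than shut.
Start: joints at [1.151, 0.426, 0.074, 1.606, -0.034, 1.111, -0.067], TCP at [0.181, -0.65, 0.231] pointing down, gripper open.
Joint ranges: [-2.85, 2.85], [-0.5, 2.14], [-1.23, 1.37], [0.21, 2.46], [-1.02, 4.16], [0.16, 2.05], [-2.73, 2.73]. Speed limits (rad/s): [1.89, 1.89, 2.39, 2.39, 3.01, 3.01, 3.01].

## Interface

Orientations are given as a rotation vector (axis times angle).
In Python, from bench import manip gives the robot as it stands.
- The arm moves only by the tool servo_tool, never from a script. Its argument "plan" is a list of rows, each a list of 3 entries, a list of its own where there are three numbers: the shift along the world's x, y, z in m, then the turn, a rotation vector about the world's x, y, z in degrees, then the opening, from -1 (shut) to 1 (fully open). A call has 1 to 10 rows; each row is the pose to reach, as a shift and turn from the pose commanded when the call began; what a row does not reach only later rows make up. A row lasts 1/10 s, in which the tool goes at most 50 mm and 8.59 degrees, less where a joint would pass 70% of its speed; a pose out of reach is approached as far as the arm can. A call with a gripper value outside its range is refused whole. The fingers move at their own pace and stop on an object; "force" is the grip in N (left out, the last holds). Time passes only in rows, so rows that repeat a pose let the fingers close. It gives the time, the measured TCP pose, the force and the opening at its end, in the units of the state.
- manip.get_obs(): the state, without advancing time (a new reading comes with each control period).
- manip.read_camera(name): name is "scene" or "top" or "wrist"; returns the picture (384x512x3 uint8, red, green, blue); there is no depth.
- manip.camera_model(name): a dict with "fx", "fy", "cx", "cy" (pixels), "origin" and "orientation" of the camera in the world; the wrist camera has in their place "tool_from_camera" (4x4, takes a point from camera to tool coordinates, whose origin is the TCP and whose axes are the flange's). Camera axes: x right, y down, z forward; pixel columns grow to the right and rows downward; lengths in m; the calibration is good to about 2 mm. A picture is of the moment at which its call begins: read the wrist's pose just before it. camera_model takes no time and is no camera call.
- manip.sign_off(): hands the job in, once; it reports no verdict.
The state is a dict: "clock": time; "qpos": joint angles; "qd": joint speeds; "joint_efforts": joint torques, N m; "tool_pos": TCP position; "tcp_rot": TCP orientation; "ft_force": force on the tool from outside, world axes, zero at the start; "torque": the same for the moment, N m; "width": opening from 0.0 (shut) to 1.0 (fully open).
Only numpy, scipy, OpenCV 4.12 (cv2) and the standard library are available. Lean on these libraries where they do the work, as an engineer would, in place of code of your own. Each camera call takes 0.05 s, during which the arm holds its last target. There are 200 camera calls.

## Task

Pick up the pupils' plywood circuit board by its blue battery box and mount it in the sprung board holder: push one end of the board gently into the groove of one sprung jaw to open it, lower the other end past the lip of the opposite jaw, and let the springs centre it. Leave the board level, held by both grooves and about midway across the jaws, and leave the other things on the table where they are.

Things in the scene. Friction and masses are not known exactly. Their poses are not given: they have to be found in the camera images.
- board_grip (a point): Centre of the blue battery box, 30 (x) x 46 (y) x 42 mm tall, fixed on the middle of the loose circuit board (0.13 to 0.21 kg in all). Grip it here across its 30 mm width (along x): the fingertips then end just above the plywood, whose top lies 21 mm below this point. z: the board's upward normal, y: its long way.
- board_under (a point): Middle of the underside of the same board, 27 mm below the box's centre, axes as board_grip. The plywood panel is 70 (x) x 130 (y) x 6 mm, so its ends are 65 mm from here along y. A lamp (at +y) and a switch (at -y), up to 19 mm above the plywood, stand 33 to 51 mm from the middle along y; nothing else is on the ends.
- holder_mid (a point): On the holder's grey base (fixed, 90 x 340 mm), over its middle, at the height of the groove floors (52 mm above the table). y: along the holder, from black jaw_b (-y) to orange jaw_a (+y); z up. The aluminium head carrying both jaws is fixed up to 20 mm off this middle along y, either way: not measured, so feel for it or look. Across (x) it is in line.
- jaw_a (a joint): How far the orange jaw (+y) is pushed outwards (m): 0 at rest, hard stop 0.020. Spring 1.2 N at rest plus 0.4 N per mm. At rest the two groove backs stand 122 mm apart, 61 mm from the head's middle, so the 130 mm board opens both jaws 4 mm. For the level board to clear the other jaw's upper lip, the pushed jaw must be open 14 mm or more (6.8 N). Posts behind the jaws: 58 mm high.
- jaw_b (a joint): The same for the black jaw (-y side; pushed outwards is towards -y), equal spring. Both jaws: 56 mm wide; groove 10 mm high (floor 52, roof 62 mm above the table); upper lip reaches 6 mm inwards from the groove's back, its top is 68 mm above the table; lower lip (floor) reaches 14 mm inwards. Between the jaws it is free down to the head's plate, 20 mm above the table.
- tape_mid (a point): Bystander: a roll of cream tape lying flat, 96 mm across, 24 mm high; its centre.
- case: Bystander: a soft-edged dark pencil case 90 x 200 x 55 mm with a pink zip; origin under its centre.
- driver: Bystander: a lying screwdriver with a yellow handle, about 200 mm long.
- glue_center (a point): Bystander: a standing white glue stick, 28 mm across, 90 mm tall; its centre.
- cup: Bystander: a green cup with pencils, 76 mm across, 95 mm tall (pencils to 170 mm); origin under its centre.
Things that resemble listed ones, but are neither listed nor needed, are in the scene too. There is more than one size of the part that bears board_grip; the job needs the middle-sized.

How it is judged:
By the outcome, as a careful person would: the job done as asked, in the order asked, and still so for the second after the job is handed in, with the robot touching nothing.
It also fails if it takes over 58 s, if anything falls off the work surface, if the arm or the gripper's body presses on something with over 40 N, if the wrist force passes 120 N, or if a joint passes its speed limit or range.

## Working session

There is one attempt and no reset: what is moved stays moved. The work goes in short steps, Python scripts to look and compute and a tool call to move; the robot and the scene stay as the last step left them, time stands still between calls to the robot, and variables do not carry over. Pictures are saved under pics/ and viewed, about 8 in all and at most 12, crops included, and the job is handed in when it is done.

Besides the shell and the picture viewer there is one more tool, called after "Emit:" as name(argument=value, ...), one argument or row to a line, values as JSON. servo_tool: Moves the arm, as the interface text tells. Its arguments: {"type":"object","properties":{"plan":{"type":"array","items":{"type":"array"}},"force":{"type":"number"}},"required":["plan"]}

```bash
mkdir -p pics
cat > h.py <<'E'
import numpy as np, cv2
from scipy.spatial.transform import Rotation as R
from bench import manip
def rot(o):
    o=np.array(o,float)
    if o.shape==(3,3): return o
    if o.size==4: return R.from_quat(o).as_matrix()
    return R.from_rotvec(o.ravel()).as_matrix()
def cam(name):
    m=manip.camera_model(name)
    if name=="wrist":
        s=manip.get_obs();T=np.eye(4);T[:3,:3]=rot(s["tcp_rot"]);T[:3,3]=s["tool_pos"]
        T=T@np.array(m["tool_from_camera"]);return m,T[:3,:3],T[:3,3]
    return m,rot(m["orientation"]),np.array(m["origin"])
def px(c,u,v,z):
    m,Rm,o=c;d=Rm@np.array([(u-m["cx"])/m["fx"],(v-m["cy"])/m["fy"],1]);return o+d*(z-o[2])/d[2]
def proj(c,p):
    m,Rm,o=c;q=Rm.T@(np.array(p)-o);return m["fx"]*q[0]/q[2]+m["cx"],m["fy"]*q[1]/q[2]+m["cy"]
def snap(name,f):
    c=cam(name);im=manip.read_camera(name);cv2.imwrite("pics/"+f,im[:,:,::-1]);return c,im
E
python3 - <<'E'
from h import *
a=snap("scene","scene0.png");b=snap("top","top0.png")
print(manip.get_obs());print(manip.camera_model("top"));print(manip.camera_model("scene"))
cv2.imwrite("pics/both.png",cv2.resize(b[1][:,:,::-1],(800,600),interpolation=cv2.INTER_CUBIC))
E
```

```text
{'clock': 0.1, 'qpos': array([ 1.15050121,  0.42668257,  0.07384521,  1.6065551 , -0.0341354 ,
        1.11077502, -0.06708215]), 'qd': array([ 0.00026837, -0.0001377 ,  0.00153668, -0.00220608, -0.00204851,
        0.00138678,  0.00036135]), 'joint_efforts': array([ 6.41591600e-03, -9.51532531e+01,  3.77088144e+00, -4.64400387e+01,
        1.97514117e-02,  6.51900293e-03, -3.44734963e-05]), 'tool_pos': array([ 0.18045193, -0.65004942,  0.23066628]), 'tcp_rot': array([-3.11171197e+00, -4.23875720e-01,  3.20506292e-04]), 'ft_force': array([ 0.68209834, -0.16186142, -0.33648209]), 'torque': array([0.00995305, 0.03455958, 0.0441797 ]), 'width': 1.0006348244017977}
{'fx': 434.63776254783795, 'fy': 434.63776254783795, 'cx': 252.75426435165238, 'cy': 187.26593984797952, 'origin': array([ 0.48912671, -0.05259213,  1.46947549]), 'orientation': array([-2.16206397,  2.21998312, -0.0349261 ])}
{'fx': 376.0607235285451, 'fy': 376.0607235285451, 'cx': 255.96638409382942, 'cy': 192.2181953520524, 'origin': array([1.07775134, 0.33721602, 0.9461656 ]), 'orientation': array([-1.21648934, -2.47228448,  0.77550427])}
```

View pics/both.png

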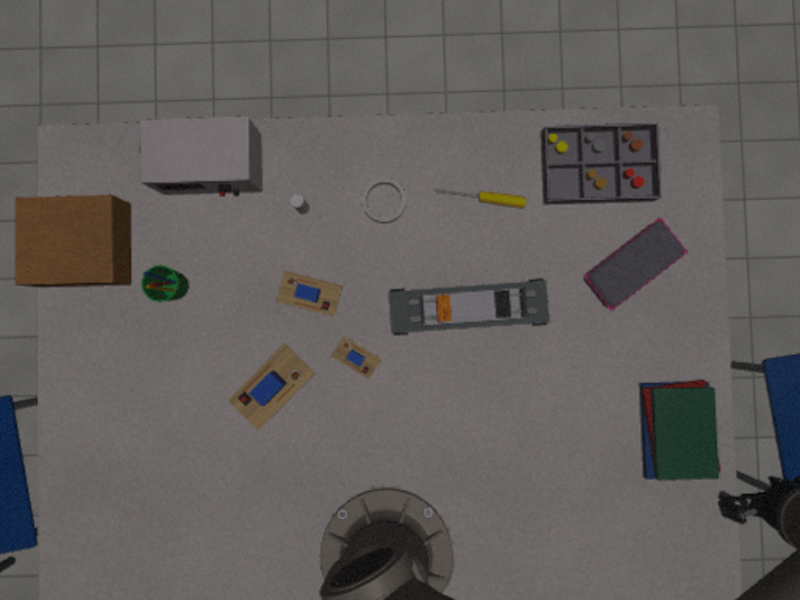

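View pics/scene0.png

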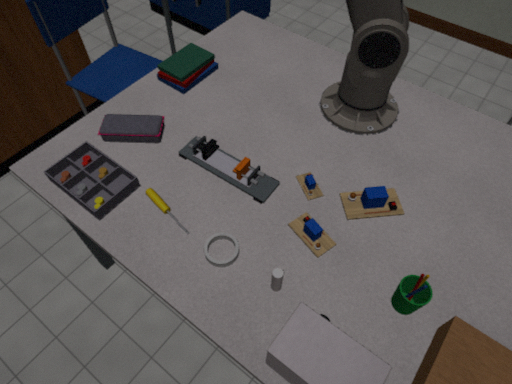

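The top view (800x600) shows three boards: middle-sized at about (308,293), small at (356,357) and large at (270,388). The holder runs from (390,310) to (548,303), with the orange jaw at (444,307) and the black jaw at (502,304). Next I'll enlarge the board and holder.

Run:
```python
from h import *
im=cv2.imread("pics/top0.png")
a=cv2.resize(im[165:235,165:365],(800,280),interpolation=cv2.INTER_CUBIC)
cv2.imwrite("pics/crop1.png",a)
hsv=cv2.cvtColor(im,cv2.COLOR_BGR2HSV)
c=cam("top")
for nm,lo,hi,box,z in [("blue",(105,120,60),(130,255,255),(170,170,230,205),.048),("bluefull",(105,120,40),(130,255,255),(170,170,230,205),.048),("orange",(5,160,90),(20,255,255),(270,180,300,215),.068),("wood",(8,60,80),(25,255,255),(165,165,230,210),.006)]:
    m=cv2.inRange(hsv,lo,hi);k=np.zeros_like(m);x0,y0,x1,y1=box;k[y0:y1,x0:x1]=m[y0:y1,x0:x1]
    r=cv2.minAreaRect(cv2.findNonZero(k));p=cv2.boxPoints(r)
    w=np.array([px(c,u,v,z) for u,v in p]);print(nm,r,px(c,*r[0],z).round(4),np.linalg.norm(w-np.roll(w,1,0),axis=1).round(3));print(w.round(4)[:,:2].tolist())
```

```text
blue ((196.11766052246094, 187.02940368652344), (13.824529647827148, 8.246211051940918), 14.03624439239502) [0.5606 0.1524 0.048 ] [0.045 0.027 0.046 0.027]
[[0.5537, 0.1779], [0.5798, 0.1708], [0.5676, 0.1269], [0.5415, 0.1341]]
bluefull ((196.2353057861328, 187.05882263183594), (14.067066192626953, 8.246211051940918), 14.03624439239502) [0.5605 0.152  0.048 ] [0.046 0.027 0.046 0.027]
[[0.5537, 0.1779], [0.5798, 0.1708], [0.5673, 0.1262], [0.5413, 0.1333]]
orange ((283.561767578125, 196.8029327392578), (16.106266021728516, 7.899739742279053), 85.60128784179688) [ 0.5205 -0.132   0.068 ] [0.052 0.025 0.052 0.025]
[[0.5458, -0.1181], [0.5471, -0.1435], [0.4953, -0.1459], [0.494, -0.1206]]
wood ((197.26536560058594, 187.52691650390625), (38.327430725097656, 20.523155212402344), 15.255118370056152) [0.5609 0.1546 0.006 ] [0.13  0.069 0.13  0.069]
[[0.5464, 0.2266], [0.613, 0.2071], [0.5754, 0.0826], [0.5091, 0.1023]]
```

View pics/crop1.png

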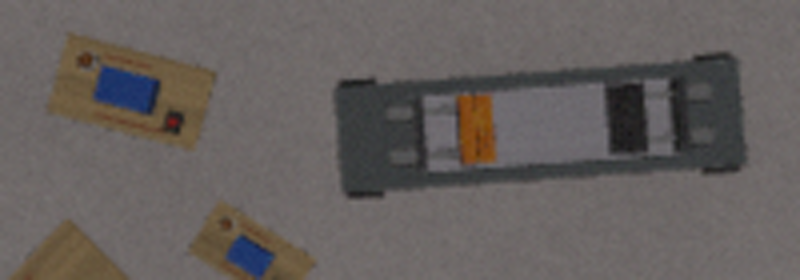

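The middle board measures 130x69 mm, centred near (0.561, 0.153) with yaw about -16.7°. The head's middle is near (0.523, -0.19). I'll go above the holder first for a close look on the way.

Emit:
servo_tool(
  plan=[
    [[0.035,0.035,0.04],[0,0,8],1],
    [[0.07,0.07,0.08],[0,0,16],1],
    [[0.1,0.105,0.1],[0,0,24],1],
    [[0.13,0.14,0.1],[0,0,32],1],
    [[0.16,0.18,0.1],[0,0,40],1],
    [[0.19,0.22,0.1],[0,0,48],1],
    [[0.22,0.26,0.1],[0,0,56],1],
    [[0.25,0.3,0.1],[0,0,64],1],
    [[0.28,0.34,0.1],[0,0,72],1],
    [[0.3,0.38,0.1],[0,0,77],1],
  ],
)

```text
clock: 1.1
tool_pos: [0.474, -0.2816, 0.3311]
tcp_rot: [-2.166, -2.275, 0.0]
ft_force: [1.4, 0.2, 0.1]
width: 0.996
```

Emit:
servo_tool(
  plan=[
    [[0.02,0.04,0],[0,0,0],1],
    [[0.04,0.08,0],[0,0,0],1],
    [[0.04,0.08,0],[0,0,0],1],
    [[0.04,0.08,0],[0,0,0],1],
  ],
)

```text
clock: 1.5
tool_pos: [0.5133, -0.2023, 0.331]
tcp_rot: [-2.169, -2.272, 0.0]
ft_force: [-0.8, -0.8, -0.3]
width: 1.001
```

Run:
```python
from h import *
print(manip.get_obs()); print(manip.camera_model("wrist"))
c,im=snap("wrist","w1.png"); print(c[1],c[2])
cv2.imwrite("pics/w1b.png",cv2.resize(im[:,:,::-1],(800,600)))
```

```text
{'clock': 1.5, 'qpos': array([ 0.63268773,  0.17538334, -0.42657002,  1.73504234,  0.07610526,
        1.24811899,  0.23379728]), 'qd': array([ 0.03033238, -0.00076553,  0.03107423,  0.00396442,  0.00274573,
       -0.00049241,  0.0096653 ]), 'joint_efforts': array([-3.52135263e+00, -6.77032328e+01, -5.80128193e+00, -4.92088366e+01,
       -3.28987492e-01, -6.39144983e-02, -3.51520060e-01]), 'tool_pos': array([ 0.51332488, -0.20234763,  0.33101878]), 'tcp_rot': array([-2.16923430e+00, -2.27163214e+00,  4.11441079e-04]), 'ft_force': array([-0.76327069, -0.78402335, -0.28252702]), 'torque': array([-0.02161583, -0.00277474, -0.03824315]), 'width': 1.0011319952650262}
{'fx': 330.75229152579914, 'fy': 330.75229152579914, 'cx': 251.9078677575092, 'cy': 196.85195700055723, 'tool_from_camera': array([[ 7.08678664e-05, -9.56828133e-01, -2.90654294e-01,
         7.27394548e-02],
       [ 9.99999898e-01, -6.20405142e-05,  4.48057954e-04,
        -4.66032254e-04],
       [-4.46746798e-04, -2.90654296e-01,  9.56828031e-01,
        -1.41437905e-01],
       [ 0.00000000e+00,  0.00000000e+00,  0.00000000e+00,
         1.00000000e+00]])}
[[ 9.98933937e-01  4.42165994e-02  1.32620771e-02]
 [ 4.61624041e-02 -9.55877664e-01 -2.90115362e-01]
 [-1.50991441e-04  2.90418290e-01 -9.56899783e-01]] [ 0.50959273 -0.12973792  0.47247487]
```

View pics/w1b.png

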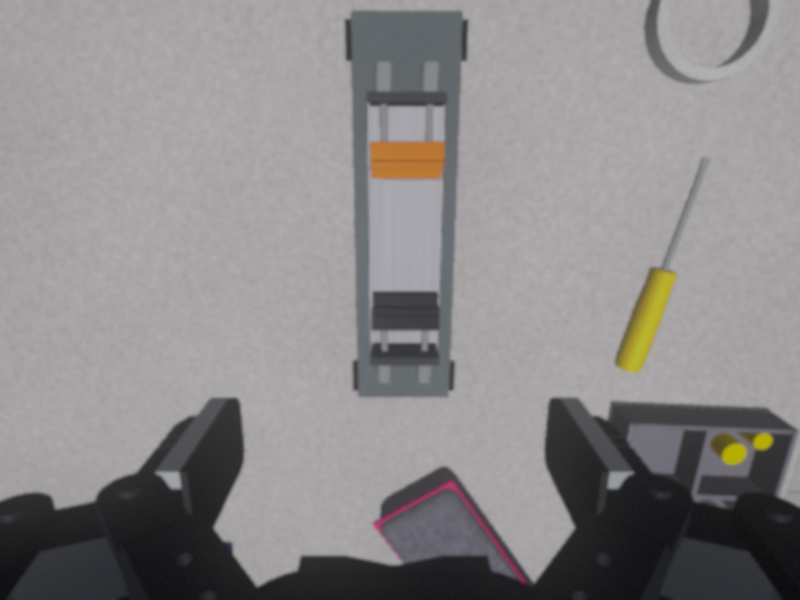

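The wrist view shows the holder upright: orange jaw at rows 142–178, black jaw at rows 292–330, centred at column ~407. I'll enlarge the jaws.

Run:
```python
from h import *
im=cv2.imread("pics/w1.png"); a=im[0:260,215:305]
b=cv2.hconcat([cv2.resize(im[85:120,220:300],(800,350),interpolation=cv2.INTER_CUBIC)]);d=cv2.resize(im[180:205+10,220:300],(800,350),interpolation=cv2.INTER_CUBIC)
cv2.imwrite("pics/crop2.png",cv2.resize(cv2.vconcat([b,d]),(685,600)))
```

```text
(no output)
```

View pics/crop2.png

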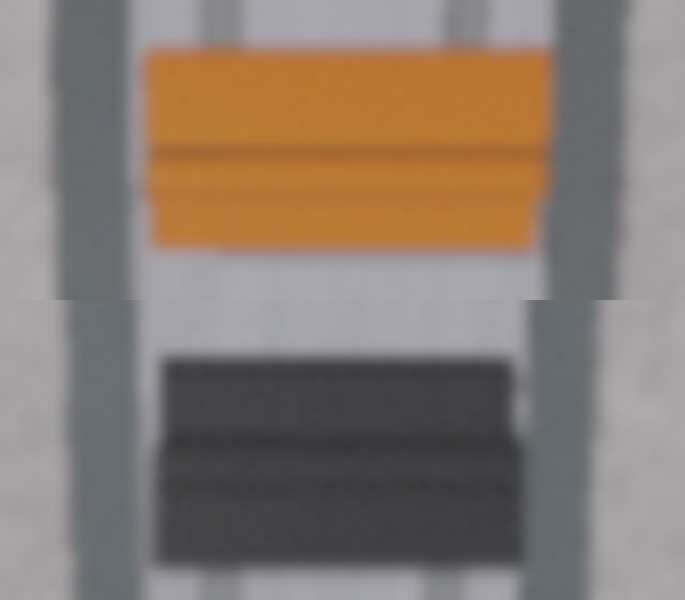

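Run:
```python
from h import *
m=manip.camera_model("wrist")
c=cam("wrist")
U=lambda x:220+x/8.5625-.5
def P(x,r,z,base): return px(c,U(x),base+r/8.571-.5,z)
oo=P(349,50,.068,85);ol=P(348,190,.068,85);of=P(345,250,.052,85);
bo=P(340,565-300,.068,180);bl=P(341,438-300,.068,180);bf=P(338,358-300,.052,180)
for n,a,b in[("outer",oo,bo),("lip",ol,bl),("floor",of,bf)]:
    d=a-b;print(n,a.round(4),b.round(4),"mid",((a+b)/2).round(4),"gap",np.linalg.norm(d).round(4),"yaw",np.degrees(np.arctan2(-d[0],d[1])).round(2))
# base outline ends (800x600 picture /1.5625), z of base guess .015
B=lambda u,v:px(c,u/1.5625,v/1.5625,.015)
t=(B(350,12)+B(463,12))/2;b=(B(358,396)+B(448,396))/2;d=t-b;print(t,b,(t+b)/2,np.linalg.norm(d),np.degrees(np.arctan2(-d[0],d[1])))
s=manip.get_obs();y=rot(s["tcp_rot"])[:,1];print("tool y angle",np.degrees(np.arctan2(y[1],y[0])))
```

```text
outer [ 0.5186 -0.1238  0.068 ] [ 0.5249 -0.2716  0.068 ] mid [ 0.5218 -0.1977  0.068 ] gap 0.1479 yaw 2.42
lip [ 0.5194 -0.1421  0.068 ] [ 0.524  -0.2516  0.068 ] mid [ 0.5217 -0.1968  0.068 ] gap 0.1096 yaw 2.39
floor [ 0.5198 -0.1509  0.052 ] [ 0.5235 -0.2436  0.052 ] mid [ 0.5217 -0.1972  0.052 ] gap 0.0927 yaw 2.26
[ 0.51475581 -0.02605772  0.015     ] [ 0.5284561  -0.35942786  0.015     ] [ 0.52160595 -0.19274279  0.015     ] 0.3336515408649777 2.3533230670140926
tool y angle 2.5202832471050463
```

Emit:
servo_tool(
  plan=[
    [[0.006,0.04,0],[0,0,-3],1],
    [[0.012,0.08,0],[0,0,-6],1],
    [[0.018,0.12,0],[0,0,-9],1],
    [[0.024,0.16,0],[0,0,-12],1],
    [[0.03,0.2,-0.02],[0,0,-15],1],
    [[0.036,0.24,-0.04],[0,0,-18],1],
    [[0.042,0.28,-0.06],[0,0,-19],1],
    [[0.047,0.32,-0.08],[0,0,-19],1],
    [[0.047,0.355,-0.1],[0,0,-19],1],
    [[0.047,0.355,-0.11],[0,0,-19],1],
  ],
)

```text
clock: 2.55
tool_pos: [0.5591, 0.1553, 0.2195]
tcp_rot: [-2.511, -1.883, 0.001]
ft_force: [-0.3, 0.3, 0.4]
width: 1.004
```

Emit:
servo_tool(
  plan=[
    [[0,0,0],[0,0,0],1],
    [[0,0,0],[0,0,0],1],
  ],
)

```text
clock: 2.75
tool_pos: [0.5606, 0.1498, 0.2215]
tcp_rot: [2.519, 1.877, -0.001]
ft_force: [0.7, -0.5, 0.2]
width: 0.999
```

Run:
```python
from h import *
s=manip.get_obs();print(s["tool_pos"],s["clock"],s["ft_force"])
c,im=snap("wrist","w2.png")
y=rot(s["tcp_rot"])[:,1];print("tool y angle",np.degrees(np.arctan2(y[1],y[0])))
bgr=im[:,:,::-1].copy();hsv=cv2.cvtColor(bgr,cv2.COLOR_BGR2HSV)
for nm,lo,hi,z in[("blue",(105,130,50),(130,255,255),.048),("wood",(8,60,80),(25,255,255),.006)]:
    m=cv2.inRange(hsv,lo,hi);n,l,st,ce=cv2.connectedComponentsWithStats(m);i=1+np.argmax(st[1:,4])
    ct=cv2.findContours((l==i).astype(np.uint8),0,2)[0];h=max(ct,key=cv2.contourArea)[:,0]
    w=np.array([px(c,u,v,z)[:2] for u,v in h]);r=cv2.minAreaRect(w.astype(np.float32)*1000);print(nm,r)
    cv2.polylines(bgr,[h],1,(0,255,0) if nm=="wood" else (0,255,255),1)
cv2.imwrite("pics/w2b.png",cv2.resize(bgr,(800,600)))
```

```text
[0.5605716  0.14977582 0.22148364] 2.75 [ 0.66130984 -0.52513208  0.18515059]
tool y angle -16.619979655561288
blue ((362.4754943847656, 240.3780059814453), (57.74939727783203, 55.686851501464844), 44.38405227661133)
wood ((368.2369079589844, 231.7880859375), (93.02781677246094, 156.5885772705078), 43.75560760498047)
```

View pics/w2b.png

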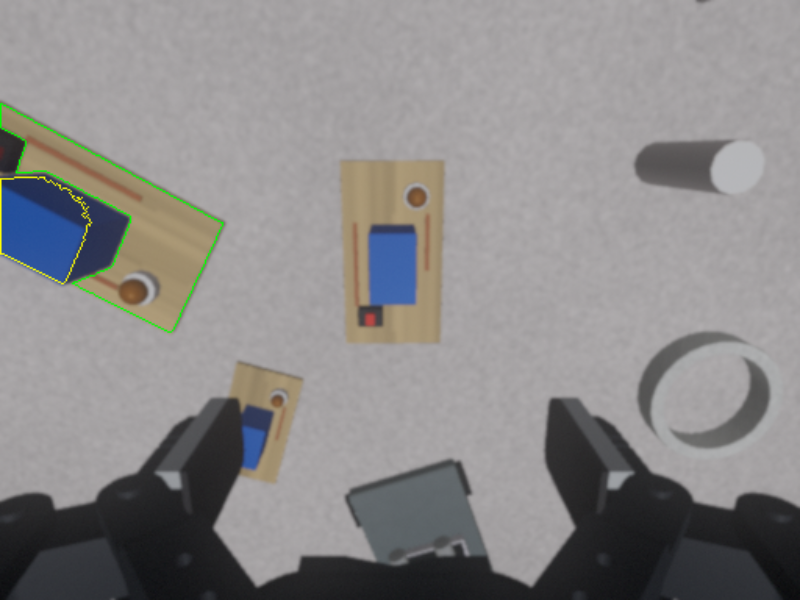

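The middle board's corners are at (341,160), (444,160), (440,342) and (348,342), and the box top spans (370,234)–(415,304). The lamp is at the far (+y) end. The small board is to the left, with its nearest corner at (237,362)/(302,378).

Run:
```python
from h import *
c=cam("wrist");s=1.5625
w=np.array([px(c,u/s,v/s,.006)[:2] for u,v in[(341,160),(444,160),(440,342),(348,342)]])
b=np.array([px(c,u/s,v/s,.048)[:2] for u,v in[(370,234),(416,234),(415,304),(371,304)]])
for p in(w,b):
    d=(p[0]+p[1]-p[2]-p[3])/2;print(p.mean(0).round(4),np.linalg.norm(d).round(4),np.degrees(np.arctan2(-d[0],d[1])).round(2),np.linalg.norm(p[0]-p[1]).round(4),np.linalg.norm(p[2]-p[3]).round(4))
sb=np.array([px(c,u/s,v/s,.006)[:2] for u,v in[(237,362),(302,378)]])
a=np.radians(-16.5);E=np.array([[np.cos(a),np.sin(a)],[-np.sin(a),np.cos(a)]]);print("small board corner in board frame",(sb-w.mean(0))@E.T)
```

```text
[0.5615 0.1518] 0.1291 -16.17 0.0685 0.0679
[0.5611 0.1513] 0.0446 -16.65 0.0281 0.028
small board corner in board frame [[-0.11683506 -0.08015548]
 [-0.06903883 -0.09330908]]
```

Emit:
servo_tool(
  plan=[
    [[0.0007,0.0017,-0.045],[0,0,0.3],1],
    [[0.0007,0.0017,-0.09],[0,0,0.3],1],
    [[0.0007,0.0017,-0.135],[0,0,0.3],1],
    [[0.0007,0.0017,-0.175],[0,0,0.3],1],
    [[0.0007,0.0017,-0.195],[0,0,0.3],1],
    [[0.0007,0.0017,-0.205],[0,0,0.3],1],
    [[0.0007,0.0017,-0.205],[0,0,0.3],1],
    [[0.0007,0.0017,-0.205],[0,0,0.3],1],
  ],
)

```text
clock: 3.6
tool_pos: [0.5618, 0.1531, 0.0177]
tcp_rot: [2.512, 1.885, 0.002]
ft_force: [0.1, 0.7, 0.0]
width: 1.003
```

Emit:
servo_tool(
  plan=[
    [[0,-0.001,-0.004],[0,0,0],1],
    [[0,-0.001,-0.0075],[0,0,0],1],
    [[0,-0.001,-0.0075],[0,0,0],0.3],
    [[0,-0.001,-0.0075],[0,0,0],-0.3],
    [[0,-0.001,-0.0075],[0,0,0],-1],
    [[0,-0.001,-0.0075],[0,0,0],-1],
    [[0,-0.001,-0.0075],[0,0,0],-1],
    [[0,-0.001,-0.0075],[0,0,0],-1],
    [[0,-0.001,-0.0075],[0,0,0],-1],
    [[0,-0.001,-0.0075],[0,0,0],-1],
  ],
  force=80,
)

```text
clock: 4.6
tool_pos: [0.5611, 0.1525, 0.0091]
tcp_rot: [2.512, 1.887, 0.001]
ft_force: [-0.8, -0.1, 5.5]
width: 0.337
```

Emit:
servo_tool(
  plan=[
    [[0,0,0.01],[0,0,0],-1],
    [[0,0,0.03],[0,0,0],-1],
    [[0,0,0.07],[0,0,0],-1],
    [[0,0,0.11],[0,0,0],-1],
    [[0,0,0.15],[0,0,0],-1],
    [[0,-0.03,0.15],[0,0,4],-1],
    [[-0.005,-0.07,0.15],[0,0,8],-1],
    [[-0.01,-0.11,0.15],[0,0,12],-1],
    [[-0.015,-0.15,0.15],[0,0,16],-1],
    [[-0.02,-0.19,0.15],[0,0,18.8],-1],
  ],
)

```text
clock: 5.6
tool_pos: [0.5402, -0.0392, 0.1594]
tcp_rot: [2.167, 2.275, -0.0]
ft_force: [0.5, 0.4, -1.5]
width: 0.341
```

Emit:
servo_tool(
  plan=[
    [[-0.006,-0.04,0],[0,0,0],-1],
    [[-0.012,-0.08,0],[0,0,0],-1],
    [[-0.02,-0.12,0],[0,0,0],-1],
    [[-0.02,-0.16,0],[0,0,0],-1],
    [[-0.02,-0.16,0],[0,0,0],-1],
    [[-0.02,-0.16,0],[0,0,0],-1],
    [[-0.02,-0.16,0],[0,0,0],-1],
  ],
)

```text
clock: 6.3
tool_pos: [0.5209, -0.1965, 0.1591]
tcp_rot: [-2.169, -2.273, -0.001]
ft_force: [-0.7, 0.5, -1.4]
width: 0.341
```

Run:
```python
from h import *
s=manip.get_obs();print(s["tool_pos"],s["tcp_rot"],s["clock"],s["ft_force"],s["width"])
c,im=snap("wrist","w3.png");cv2.imwrite("pics/w3b.png",cv2.resize(im[:,:,::-1],(800,600)))
y=rot(s["tcp_rot"])[:,1];print("tool y angle",np.degrees(np.arctan2(y[1],y[0])))
```

```text
[ 0.5208747  -0.19650557  0.15906222] [-2.16865557e+00 -2.27261571e+00 -5.60666051e-04] 6.3 [-0.65430478  0.5193431  -1.38076887] 0.34132037287827205
tool y angle 2.681839294575545
```

View pics/w3b.png

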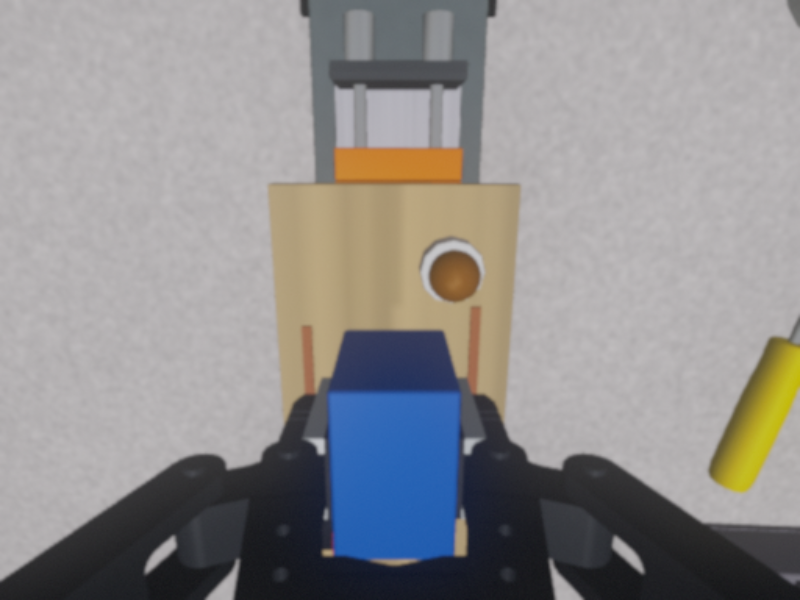

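The board hangs level in the grip, with its +y end edge at row 183 (columns 269–519). The box top spans rows 391–557 and the orange jaw lies straight ahead.

Run:
```python
from h import *
c=cam("wrist");s=1.5625;o=manip.get_obs();t=np.array(o["tool_pos"]);Rt=rot(o["tcp_rot"]);print(o["clock"],t)
a=np.radians(2.4);E=np.array([[np.cos(a),np.sin(a)],[-np.sin(a),np.cos(a)]])
zt=t[2]-.0031
for z in(zt-.004,zt,zt+.004):
  p=np.array([px(c,u/s,v/s,z)[:2] for u,v in[(269,183),(519,183)]]);print("end dz",z-zt,((p-t[:2])@E.T).round(4).tolist(),"w",np.linalg.norm(p[0]-p[1]).round(4))
p=np.array([px(c,u/s,v/s,t[2]+.039)[:2] for u,v in[(329,391),(459,391),(333,557),(456,557)]]);print("box",((p-t[:2])@E.T).round(4).tolist())
j=np.array([px(c,u/s,v/s,.068)[:2] for u,v in[(335,149),(462,149)]]);print("jaw a outer",j.mean(0), "holder-frame rel mid",((j-np.array([.5217,-.1972]))@E.T).round(4).tolist())
```

```text
6.35 [ 0.52097599 -0.19630114  0.15904871]
end dz -0.0040000000000000036 [[-0.0356, 0.0639], [0.0344, 0.0643]] w 0.07
end dz 0.0 [[-0.0347, 0.0641], [0.0334, 0.0645]] w 0.0681
end dz 0.0040000000000000036 [[-0.0338, 0.0643], [0.0325, 0.0647]] w 0.0662
box [[-0.0146, 0.0225], [0.0137, 0.0227], [-0.015, -0.0217], [0.0148, -0.0216]]
jaw a outer [ 0.5192494  -0.12287494] holder-frame rel mid [[-0.0266, 0.0742], [0.028, 0.0745]]
```

Emit:
servo_tool(
  plan=[
    [[0.001,-0.01,0],[-6,-0.25,-0.2],-1],
    [[0.002,-0.021,0],[-12,-0.5,-0.3],-1],
    [[0.002,-0.021,0],[-12,-0.5,-0.3],-1],
    [[0.002,-0.021,-0.025],[-12,-0.5,-0.3],-1],
    [[0.002,-0.021,-0.045],[-12,-0.5,-0.3],-1],
    [[0.002,-0.021,-0.055],[-12,-0.5,-0.3],-1],
    [[0.002,-0.021,-0.06],[-12,-0.5,-0.3],-1],
    [[0.002,-0.021,-0.06],[-12,-0.5,-0.3],-1],
    [[0.002,-0.021,-0.06],[-12,-0.5,-0.3],-1],
  ],
)

```text
clock: 7.25
tool_pos: [0.5232, -0.2187, 0.0994]
tcp_rot: [2.066, 2.151, -0.217]
ft_force: [0.6, -0.0, -1.1]
width: 0.344
```

```bash
cat > st.py <<'E'
from h import *
o=manip.get_obs();t=np.array(o["tool_pos"]);Rt=rot(o["tcp_rot"]);a=np.radians(2.4)
ex=np.array([np.cos(a),np.sin(a)]);ey=np.array([-np.sin(a),np.cos(a)]);d=t[:2]-[.5217,-.1972]
B=Rt[:,2]*-1; yb=np.array(-Rt[:,0]) if Rt[1,0]<0 else Rt[:,0]
e=t+yb*.0645
print("clk",o["clock"],"s",(d@ey).round(4),"xoff",(d@ex).round(4),"z",t[2].round(4),"tilt",np.degrees(np.arcsin(-yb[2])).round(2),"roll",np.degrees(np.arcsin(Rt[2,1])).round(2),"yaw",np.degrees(np.arctan2(-yb[0],yb[1])).round(2))
print("A top s",((t+yb*.0645-B*.0031)[:2]-[.5217,-.1972])@ey,"A bot z",(t+yb*.0645-B*.0091)[2],"B bot s,z",((t-yb*.0655-B*.0091)[:2]-[.5217,-.1972])@ey,(t-yb*.0655-B*.0091)[2])
f=np.array(o["ft_force"]);print("F ex,ey,z",(f[:2]@ex).round(2),(f[:2]@ey).round(2),f[2].round(2),"tq",np.round(o["torque"],2),"w",o["width"])
E
python3 st.py
```

```text
clk 7.25 s -0.0215 xoff 0.0006 z 0.0994 tilt 11.99 roll 0.02 yaw 2.3
A top s 0.040915461601293 A bot z 0.07714117755054029 B bot s,z -0.08749381777959651 0.1041528019949519
F ex,ey,z 0.59 -0.06 -1.09 tq [ 0.33  0.03 -0.04] w 0.3436517269235895
```

Emit:
servo_tool(
  plan=[
    [[0,0,-0.01],[0,0,0],-1],
    [[0,0,-0.018],[0,0,0],-1],
    [[0,0,-0.0235],[0,0,0],-1],
    [[0,0,-0.0235],[0,0,0],-1],
    [[0,0.005,-0.0235],[0,0,0],-1],
    [[-0.0004,0.01,-0.0235],[0,0,0],-1],
    [[-0.0006,0.015,-0.0235],[0,0,0],-1],
    [[-0.0006,0.015,-0.0235],[0,0,0],-1],
  ],
)

```text
clock: 8.05
tool_pos: [0.5225, -0.2026, 0.0756]
tcp_rot: [2.065, 2.152, -0.217]
ft_force: [-0.8, -0.0, -0.6]
width: 0.346
```

```bash
python3 st.py
```

```text
clk 8.05 s -0.0055 xoff 0.0006 z 0.0756 tilt 12.0 roll 0.01 yaw 2.38
A top s 0.05698477360616238 A bot z 0.053264554362609205 B bot s,z -0.07142139990642053 0.0802959180863639
F ex,ey,z -0.75 0.01 -0.59 tq [ 0.31 -0.04 -0.02] w 0.3455645375268912
```

Emit:
servo_tool(
  plan=[
    [[-0.0001,0.003,0],[0,0,0],-1],
    [[-0.0002,0.006,0],[0,0,0],-1],
    [[-0.0004,0.009,0],[0,0,0],-1],
    [[-0.0005,0.012,0],[0,0,0],-1],
    [[-0.0005,0.012,0],[0,0,0],-1],
    [[-0.0005,0.012,0],[0,0,0],-1],
  ],
)

```text
clock: 8.65
tool_pos: [0.5217, -0.1919, 0.0754]
tcp_rot: [2.066, 2.151, -0.218]
ft_force: [0.5, -4.0, -1.0]
width: 0.339
```

```bash
python3 st.py
python3 - <<'E'
from h import *
c,im=snap("wrist","w4.png");b,i2=snap("scene","s4.png")
a=cv2.resize(im[40:240,130:370,::-1],(480,400),interpolation=cv2.INTER_CUBIC)
b=cv2.resize(i2[120:210,170:290,::-1],(533,400),interpolation=cv2.INTER_CUBIC)
cv2.imwrite("pics/s4b.png",cv2.resize(cv2.hconcat([a,b]),(800,316)))
E
```

```text
clk 8.65 s 0.0053 xoff 0.0003 z 0.0754 tilt 12.03 roll -0.01 yaw 2.3
A top s 0.06772343002038635 A bot z 0.053061694138133 B bot s,z -0.06067340537724065 0.0801480255770921
F ex,ey,z 0.29 -4.02 -0.98 tq [-0.53 -0.14  0.04] w 0.33941750182293945
```

View pics/s4b.png

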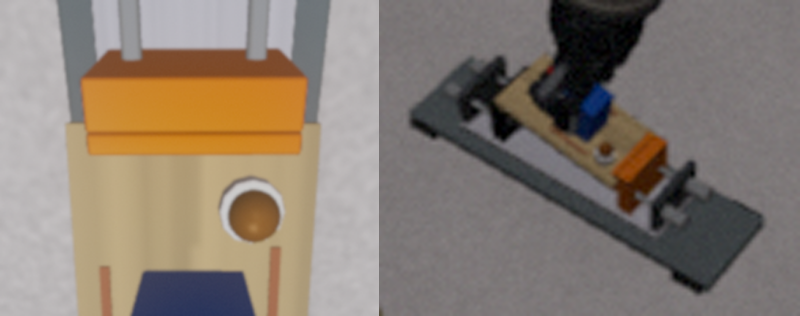

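The board's end is under the orange lip in the groove. A force of 4.0 N implies about 7 mm open, and the geometry gives 6.7 mm, so they agree. I'll push on to about 17.3 mm.

Emit:
servo_tool(
  plan=[
    [[-0.0001,0.003,0],[0,0,0],-1],
    [[-0.0002,0.006,0],[0,0,0],-1],
    [[-0.0004,0.009,0],[0,0,0],-1],
    [[-0.0005,0.011,0],[0,0,0],-1],
    [[-0.0005,0.011,0],[0,0,0],-1],
    [[-0.0005,0.011,0],[0,0,0],-1],
  ],
)

```text
clock: 9.35
tool_pos: [0.5213, -0.1813, 0.0755]
tcp_rot: [2.066, 2.15, -0.218]
ft_force: [0.3, -8.2, 0.5]
width: 0.344
```

```bash
python3 st.py
```

```text
clk 9.35 s 0.0159 xoff 0.0002 z 0.0755 tilt 12.06 roll -0.01 yaw 2.28
A top s 0.07834899845068134 A bot z 0.05314606780021305 B bot s,z -0.05003510600070054 0.08030806467861476
F ex,ey,z -0.02 -8.17 0.54 tq [-1.51 -0.23  0.05] w 0.34364996110655277
```

Emit:
servo_tool(
  plan=[
    [[0,-0.0003,-0.0017],[1.5,0.06,0],-1],
    [[0,-0.0006,-0.0034],[3,0.12,0],-1],
    [[0,-0.0009,-0.005],[4.5,0.18,0],-1],
    [[0,-0.0012,-0.0067],[6,0.24,0],-1],
    [[0,-0.0014,-0.0083],[7.5,0.3,0],-1],
    [[0,-0.0016,-0.0099],[9,0.36,0],-1],
    [[0,-0.0016,-0.0099],[9,0.36,0],-1],
    [[0,-0.0016,-0.0099],[9,0.36,0],-1],
  ],
)

```text
clock: 10.15
tool_pos: [0.5213, -0.1833, 0.0655]
tcp_rot: [2.151, 2.236, -0.057]
ft_force: [0.9, -7.6, -0.7]
width: 0.342
```

```bash
python3 st.py
```

```text
clk 10.15 s 0.0139 xoff 0.0002 z 0.0655 tilt 3.04 roll 0.01 yaw 2.24
A top s 0.07815857219028283 A bot z 0.05296287160354851 B bot s,z -0.051976217131876536 0.05984979513171703
F ex,ey,z 0.62 -7.61 -0.68 tq [-1.69 -0.28  0.06] w 0.34229288037728145
```

Emit:
servo_tool(
  plan=[
    [[0,0,-0.0017],[1.5,0.06,0],-1],
    [[0,0,-0.0034],[3,0.12,0],-1],
    [[0,0,-0.0034],[3,0.12,0],-1],
    [[0,0,-0.0034],[3,0.12,0],-1],
  ],
)

```text
clock: 10.55
tool_pos: [0.5213, -0.1833, 0.062]
tcp_rot: [2.177, 2.264, -0.0]
ft_force: [1.3, -7.4, -0.6]
width: 0.34
```

```bash
python3 st.py;python3 - <<'E'
from h import *
c,im=snap("wrist","w5.png");b,i2=snap("scene","s5.png")
a=cv2.resize(im[40:240,130:370,::-1],(480,400),interpolation=cv2.INTER_CUBIC)
b=cv2.resize(i2[120:210,170:290,::-1],(533,400),interpolation=cv2.INTER_CUBIC)
cv2.imwrite("pics/s5b.png",cv2.resize(cv2.hconcat([a,b]),(800,316)))
E
```

```text
clk 10.55 s 0.0139 xoff 0.0002 z 0.062 tilt 0.04 roll 0.01 yaw 2.24
A top s 0.07842113440809108 A bot z 0.05287451391077347 B bot s,z -0.05158205813756607 0.05295453195551758
F ex,ey,z 0.96 -7.4 -0.58 tq [-1.74 -0.23  0.15] w 0.3398413002185962
```

View pics/s5b.png

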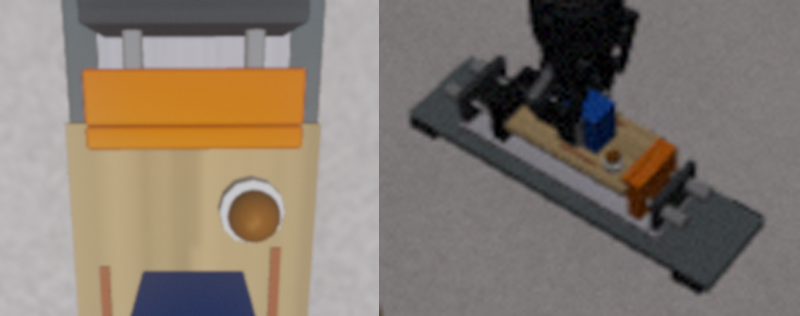

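The board is level, with its A end under the orange lip and its B end below the black lip. I'll ease it back towards the middle.

Emit:
servo_tool(
  plan=[
    [[0.0001,-0.003,0],[0,0,0],-1],
    [[0.0002,-0.006,0],[0,0,0],-1],
    [[0.0004,-0.009,0],[0,0,0],-1],
    [[0.0005,-0.012,0],[0,0,0],-1],
    [[0.0006,-0.0134,0],[0,0,0],-1],
    [[0.0006,-0.0134,0],[0,0,0],-1],
    [[0.0006,-0.0134,0],[0,0,0],-1],
  ],
)

```text
clock: 11.35
tool_pos: [0.5218, -0.1953, 0.062]
tcp_rot: [-2.176, -2.266, -0.0]
ft_force: [1.6, 0.3, -2.0]
width: 0.342
```

```bash
python3 st.py
```

```text
clk 11.35 s 0.0019 xoff 0.0002 z 0.062 tilt -0.02 roll -0.01 yaw 2.33
A top s 0.06641558522816143 A bot z 0.05288410949487214 B bot s,z -0.06358229960351372 0.05284067981434498
F ex,ey,z 1.65 0.26 -2.05 tq [-0.17 -0.38 -0.01] w 0.3421201294206337
```

Emit:
servo_tool(
  plan=[
    [[0,0,-0.0006],[0,0,0],-1],
    [[0,0,-0.0008],[0,0,0],-1],
    [[0,0,-0.0008],[0,0,0],-0.3],
    [[0,0,-0.0008],[0,0,0],0.0],
    [[0,0,-0.0008],[0,0,0],0.4],
    [[0,0,-0.0008],[0,0,0],0.7],
    [[0,0,-0.0008],[0,0,0],1],
    [[0,0,-0.0008],[0,0,0],1],
    [[0,0,-0.0008],[0,0,0],1],
    [[0,0,-0.0008],[0,0,0],1],
  ],
  force=20,
)

```text
clock: 12.35
tool_pos: [0.5218, -0.1957, 0.0612]
tcp_rot: [-2.176, -2.266, 0.0]
ft_force: [-0.2, 0.4, 0.7]
width: 1.002
```

Emit:
servo_tool(
  plan=[
    [[0,0,0.01],[0,0,0],1],
    [[0,0,0.025],[0,0,0],1],
    [[0,0,0.05],[0,0,0],1],
    [[0,0,0.09],[0,0,0],1],
    [[0,0,0.13],[0,0,0],1],
    [[0,0,0.17],[0,0,0],1],
    [[0,0,0.2],[0,0,0],1],
    [[0,0,0.2],[0,0,0],1],
    [[0,0,0.2],[0,0,0],1],
  ],
)

```text
clock: 13.25
tool_pos: [0.5219, -0.1957, 0.2626]
tcp_rot: [2.175, 2.264, 0.0]
ft_force: [-1.5, 0.3, -0.2]
width: 0.999
```

```bash
python3 st.py;python3 - <<'E'
from h import *
c,im=snap("wrist","w6.png");b,i2=snap("scene","s6.png")
a=cv2.resize(im[40:240,130:370,::-1],(480,400),interpolation=cv2.INTER_CUBIC)
b=cv2.resize(i2[120:210,170:290,::-1],(533,400),interpolation=cv2.INTER_CUBIC)
cv2.imwrite("pics/s6b.png",cv2.resize(cv2.hconcat([a,b]),(800,316)))
E
```

```text
clk 13.25 s 0.0015 xoff 0.0003 z 0.2626 tilt 0.07 roll 0.09 yaw 2.31
A top s 0.06601385392332038 A bot z 0.2534462935973109 B bot s,z -0.06399339986178693 0.2536084957273872
F ex,ey,z -1.45 0.37 -0.19 tq [-0.01  0.03 -0.02] w 0.9988450983748526
```

View pics/s6b.png

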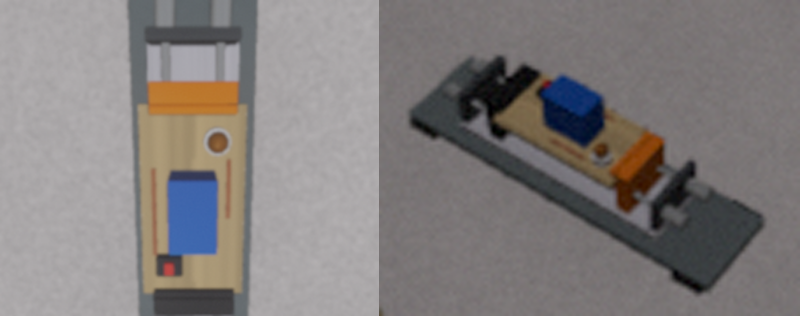

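The board sits in both grooves: orange lip edge at row 114 against the board end at row 105, black lip edge at row 290 against the board end at row 292. I'll check these numerically.

Run:
```python
from h import *
c=cam("wrist");k=.79
a=np.radians(2.4);ex=np.array([np.cos(a),np.sin(a)]);ey=np.array([-np.sin(a),np.cos(a)])
def s(u,v,z): d=px(c,130+u/k/2,40+v/k/2,z)[:2]-[.5217,-.1972]; return (d@ex).round(4),(d@ey).round(4)
print("A lip",s(193,114,.068),"B lip",s(193,290,.068),"A end",s(138,105,.058),s(246,105,.058),"B end",s(143,292,.058),s(241,292,.058))
print("A outer",s(193,82,.068))
print("box",s(168,180,.1),s(217,180,.1),s(168,253,.1),s(217,253,.1))
b=cv2.imread("pics/w6.png")[170:250,190:310];t,_=0,0
cv2.imwrite("pics/f1.png",cv2.resize(b,(780,520),interpolation=cv2.INTER_CUBIC))
_,tp=snap("top","top6.png")
d=cv2.absdiff(cv2.imread("pics/top0.png"),cv2.imread("pics/top6.png")).max(2);m=cv2.morphologyEx((d>35).astype(np.uint8),2,np.ones((2,2)))
print(cv2.connectedComponentsWithStats(m)[2][1:])
```

```text
A lip (np.float64(-0.0006), np.float64(0.0597)) B lip (np.float64(-0.0007), np.float64(-0.0573)) A end (np.float64(-0.0356), np.float64(0.0648)) (np.float64(0.0331), np.float64(0.0647)) B end (np.float64(-0.0361), np.float64(-0.0627)) (np.float64(0.0332), np.float64(-0.0628))
A outer (np.float64(-0.0006), np.float64(0.0786))
box (np.float64(-0.0152), np.float64(0.0239)) (np.float64(0.0133), np.float64(0.0239)) (np.float64(-0.0158), np.float64(-0.0206)) (np.float64(0.0139), np.float64(-0.0206))
[[ 298  161   76  223 7394]
 [ 179  175   41   28  725]
 [ 333  185   18   17  123]
 [ 286  187   32   22  436]
 [ 313  187    2    2    4]
 [ 319  187    9   17  136]
 [ 279  191    2   12   24]
 [ 311  190    6    5   17]
 [ 287  203    2    3    6]
 [ 329  202    3    2    6]
 [ 280  204    2    3    6]
 [ 345  211    2    2    4]
 [ 345  217    2    3    6]
 [ 361  225    2    2    4]
 [ 337  226    2    2    4]
 [ 344  227    2    2    4]
 [ 335  229    2    4    8]
 [ 345  235    2    2    4]
 [ 332  237    2    2    4]
 [ 336  236    5    5   14]
 [ 335  242    2    4    8]
 [ 340  249    5    6   15]
 [ 344  258    4    4   11]
 [ 331  266    4    6   14]
 [ 348  267    2    2    4]
 [ 333  280    2    2    4]
 [ 333  290    2    2    4]
 [ 351  302    2    2    4]
 [ 461  306   51   78 1763]
 [ 327  328    5    4   13]
 [ 353  328    2    2    4]
 [ 335  330    2    2    4]
 [ 348  332    4    3    8]
 [ 253  353    6    7   28]
 [ 233  356   14   16   81]
 [ 340  359    3    3    9]
 [ 205  360   14   23   97]
 [ 261  360    4    3   11]
 [ 264  367    2    2    4]
 [ 344  366    5    5   13]
 [ 254  369    2    2    4]
 [ 241  371   14   13   86]
 [ 229  373    6    5   15]
 [ 271  373    4    3    9]
 [ 276  373    8    7   28]
 [ 345  373    2    2    4]
 [ 347  375    5    8   21]
 [ 342  381    3    3    9]
 [ 213  383    4    1    4]
 [ 285  382    5    2    8]]
```

View pics/f1.png

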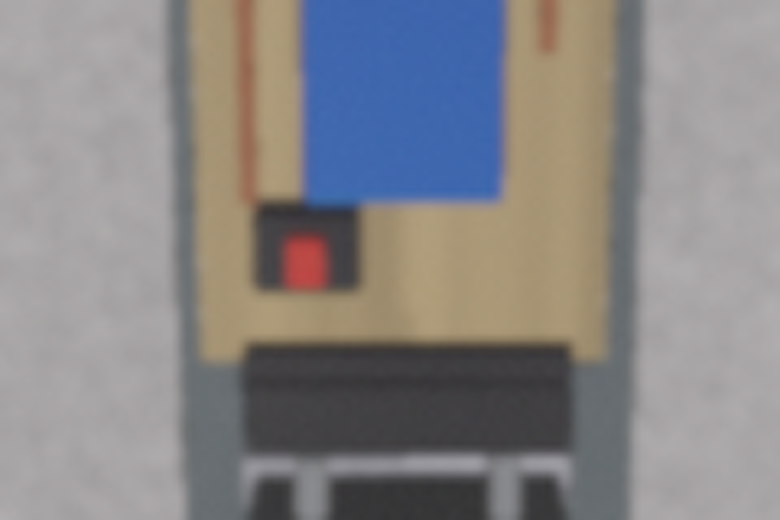

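```bash
python3 -c "
from bench import manip;print(manip.sign_off())"
```

```text
the job is handed in; nothing more can be done
None
```

The middle-sized board is mounted in the holder, level and about 1 mm off the midpoint between the jaws, and the job is handed in.

**What I did:** I gripped the board by its blue box and put its +y end, tilted 12° down, into the orange jaw's groove. I pushed that jaw open about 17.5 mm; the force read 8.2 N, which matches the spring rate. I then lowered the other end past the black lip to level, eased the board back until the force along the holder was near zero, released it and withdrew to z = 0.26 m. The robot's clock read about 13.4 s of the 58 s limit.

**Last checks:**
- **Fit:** Close-up pictures show both lips overlapping the board ends by about 5 mm, out of 6 mm nominal. The board ends measured +64.8 and -62.7 mm from the head middle I had estimated, so it sits about 1 mm towards the orange jaw. That is within the calibration error.
- **Level:** I saw no tilt in the pictures after release. The last numeric reading, 0.02°, was taken while the gripper still held the board.
- **Bystanders:** A before/after comparison of the top view showed changes only at the board's old spot, at the holder, and in the areas the arm had left or moved into. That includes small patches around the base. Nothing changed where the tape, case, screwdriver, glue stick or cup stand.

No check failed.

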